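Swing a guide plate into the sprung edge-marking fixture and gauge it

TASK

Load the blue guide plate for marking on its edge: take it from the slanted rack, set its lower edge tilted into the sprung slot of the fixture, push it down, swing it upright beneath the two end hooks and let it rise home against them. Then stand the red bridge gauge on top of the two hooks, across the slot, with its sprung foot on the middle of the plate's edge, and leave it there to be read. Leave the black plate in the rack and the tools around undisturbed.

Things in the scene. Friction and masses are not known exactly. Their poses are not given: they have to be found in the camera images.
- blue_plate: Blue anodised guide plate with two screw holes, 120 x 80 x 10 mm, about 0.25 kg. Origin: middle of its lower 120 x 10 mm edge; x across the thickness, y along the 120 mm, z up the 80 mm. Same both ways round. At the start it stands in one of the rack's two slots, top leaning about 28 degrees towards the rack's -x side.
- black_plate: Black guide plate of the same size and frame in the rack's other slot; it stays there.
- rack: Grey rack, fixed, base 150 x 146 mm. Origin: middle of the underside; y along the two parallel slots, whose floors are at x = -22 and +36 mm, 22 mm up. Slots 11.6 mm wide, slanted 25 degrees with the top towards -x; along the slant the front wall is 26, the back wall 20 mm high; side walls 40 mm high, 128 mm apart. A plate is drawn out along its slant; its upper 50 mm are free for fingers.
- fixture: Edge-marking fixture, fixed: aluminium base 105 x 170 x 10 mm, black sprung shoe with the slot, two steel end brackets. Origin: middle of the underside; z up, y along the slot, -x the open front. Slot's middle plane x = 0. Bracket cheeks at |y| = 64 to 74 mm, x = -19 (lead-in flares to -24) to +23 mm, top z = 120 mm. Open above and behind between |y| < 49 mm.
- hook_left (a point): Point on the fixture: middle of the roof's underside of the hook at the +y end, where the seated plate's upper edge touches it (fixture x = 0, y = 57, z = 112 mm). Each hook spans |y| = 49 to 64 mm: flat top at z = 120 mm; front rim from x = -18 to -8 mm, down to z = 108 mm; below it a back pad with its face at x = +6 mm, z 41 to 111 mm.
- hook_right (a point): The same point of the hook at the -y end. The hooks leave no way in from above: the plate comes down in front of their rims, tilted by 20 to 35 degrees with its top towards fixture -x, enters the slot, and passes below the rims by swinging upright with the shoe pressed down 10 to 12 mm; let up, it rises behind the rims to the roofs.
- slot_floor (a point): Point on the shoe, moving with it: middle of the slot's floor. The slot is 124 mm long, 13 mm wide at the floor, straight for 2 mm, then both sides flare by 35 degrees to a mouth about 27 mm wide 12 mm above the floor. With the plate home it lies 32 mm above the fixture's underside.
- shoe (a joint): How far the sprung shoe is pressed down (m): 0 free (slot floor 36 mm above the fixture's underside), 0.013 on its stop (floor at 23 mm), 0.004 with the plate home. Spring 6.8 N at 0, 12.6 N at the stop; damped. The guides either side of it on the base reach z = 24 mm, x = +-26 mm.
- gauge: Bridge gauge, 0.25 kg: steel beam 26 x 164 x 10 mm, red housing 24 (x) x 34 (y) mm on its middle, from 10 to 56 mm above the beam's underside; the thin pin's head shows above it, up to 79 mm. Origin: middle of the beam's underside; y along the beam, z up; either way round will do. Parked across two fixed V-blocks 30 mm high. Take it by the red housing.
- head_corner (a point): Fixed point at the lower front edge of the grey marking head, which hangs from its column at the back, left of the middle: from this point it reaches 75 mm to either side in y, backwards in +x and upwards. Keep the arm and gripper clear of it.
- gauge_foot (a joint): How far the gauge's sprung foot, a 13 mm disc under the middle of the beam, is pushed in (m): 0 free (hanging 13 mm below the beam's underside), 0.012 at most, 0.005 when the gauge stands on the hooks over a plate that is home. Spring 0.4 N at 0, 1.1 N at the end.
- focus_stick: Yellow stepped focus stick lying near the front edge, 110 mm long; stays where it is.
- screwdriver: Yellow and black screwdriver at the right, 167 mm long; stays where it is.
- brush: Dust brush with a wooden handle in front of the rack, 142 mm long; stays where it is.
- marker_red: Red marker pen near the front edge, 128 mm long; stays where it is.

How it is judged:
By the outcome, as a careful person would: the job done as asked, in the order asked, and still so for the second after the job is handed in, with the robot touching nothing.
It also fails if it takes over 64 s, if anything falls off the work surface, if the arm or the gripper's body presses on something with over 40 N, if the wrist force passes 120 N, or if a joint passes its speed limit or range.

ROBOT

A 6-joint arm with a two-finger parallel gripper is mounted at the origin on a cart in front of the work surface, level with it; the furniture and walls round the work are solid. World frame = base frame: x ahead of the robot, y to its left, z up, the work surface at z = 0. Lengths are in mm, angles in degrees, forces in N, time in s.
With the tool pointing down it reaches from about 300 to 850 mm from the base axis. Payload 4.2 kg.
Tool frame: the origin (TCP) lies between the finger pads; the fingertips stand 14 mm ahead of it and the grasp point (between the pads) lies 5 mm behind it; z points along the fingers, y is the line along which they close (so a half turn about z gives the same grasp; the last joint's range is limited). The gripper opens to 91 mm and grips with 3 to 60 N. Pads are 32 mm wide; open, the fingers measure 118 mm over their backs; the gripper's body (76 mm by 178 mm) begins 60 mm behind the grasp point.
Start: joints at [-69.041, 18.312, 89.639, -0, 72.044, -1.146], TCP at [216.377, -532.75, 227.976] pointing down, gripper open.
Joint ranges: [-177.97, 177.97], [-48.28, 115.42], [12.27, 149.76], [-77.06, 257.06], [2.81, 150.46], [-146.56, 146.56]. Speed limits (degrees/s): [147.25, 147.25, 180, 180, 180, 180].

INTERFACE

Orientations are given as [roll, pitch, yaw] about the fixed x, y, z axes, in that order (R = Rz(yaw) Ry(pitch) Rx(roll)).
In Python, from workcell import * gives the robot as it stands. The module is installed in compiled form; this text tells all that it offers.
- The arm moves only by the tool send_rows, never from a script. Its argument "deltas" is a list of rows, each a list of 2 entries, a list of its own where there are three numbers: the shift along the tool's x, y, z normalised to -1 to 1, where 1 is 0.5 m, then the turn, a rotation vector about the tool's x, y, z normalised to -1 to 1, where 1 is 0.5 rad. A call has 1 to 10 rows; each row shifts and turns the commanded pose from where the row before left it, along the tool's axes as they then stand; what a row does not reach is not made up. A row lasts 1/10 s, in which the tool goes at most 50 mm and 8.59 degrees, less where a joint would pass 70% of its speed; a pose out of reach is approached as far as the arm can. A call with a number of a shift or a turn outside -1 to 1 is refused whole. A call with a gripper value outside its range is refused whole. "grip" is the closure, from 0 (fully open) to 1 (shut), set as the call begins (left out, the last holds). The fingers move at their own pace and stop on an object; "grip_force" is the grip in N (left out, the last holds). Time passes only in rows, so rows that do not move let the fingers close. It gives the time, the measured TCP pose, the force, the opening and the grip force at its end, in the units of the state.
- state(): the state, without advancing time (a new reading comes with each control period).
- grab_frame(name): name is "scene" or "top" or "wrist"; returns the picture (400x640x3 uint8, red, green, blue); there is no depth.
- calibration(name): a dict with "mtx" (3x3 intrinsics, pixels), "R" (3x3) and "t" (3): a world point X has camera coordinates R X + t. Camera axes: x right, y down, z forward; pixel columns grow to the right and rows downward; lengths in mm; the calibration is good to about 2 mm. A picture is of the moment at which its call begins: read the wrist's pose just before it. calibration takes no time and is no camera call; for the wrist camera it gives the pose at the moment of the call.
- job_done(): hands the job in; it is judged then, once.
Trained networks look in the newest picture that a camera, given by its name, has taken for a name from the list of things; names that differ only in an ending like _2 or _b are one class to them, and where a whole thing is asked for, a point or a joint stands for the part that bears it (a point fixed in the world has none). Each returns a list of dicts, best first, with "p" (0 to 1); they miss things now and then, are a little off and sometimes report something else, mostly with a low value. They report only what shows in the picture. A call takes as long as a camera call.
- trace(camera, label): "pixels" (400x640 bool, what is visible of it) and "bbox" ([left, top, width, height] in pixels, round what is visible of it).
The state is a dict: "time_s": time; "qpos": joint angles; "qvel": joint speeds; "effort": joint torques, N m; "ee_pos": TCP position; "ee_rot": TCP orientation; "force": force on the tool from outside, world axes, zero at the start; "torque": the same for the moment, N m; "gripper_width": finger opening in mm; "gripper_force": force on a finger pad.
Only numpy, scipy, OpenCV 4.12 (cv2) and the standard library are available. Lean on these libraries where they do the work, as an engineer would, in place of code of your own. Each camera call takes 0.05 s, during which the arm holds its last target. There are 200 camera calls.

## Working session

There is one attempt and no reset: what is moved stays moved. The work goes in short steps, Python scripts to look and compute and a tool call to move; the robot and the scene stay as the last step left them, time stands still between calls to the robot, and variables do not carry over. Pictures are saved under pics/ and viewed, at most 13 in all, crops included, and the job is handed in when it is done.

Besides the shell and the picture viewer there is one more tool, called after ">>>" by a JSON object that holds its "api" and its "payload". send_rows: Moves the arm, as the interface text tells. Scaled input: -1 to 1 covers 0.5 m each way for a shift and 0.5 rad each way for a turn. Its arguments: {"type":"object","properties":{"deltas":{"type":"array","items":{"type":"array"}},"grip":{"type":"number"},"grip_force":{"type":"number"}},"required":["deltas"]}

```bash
mkdir -p pics; python3 - <<'E'
from workcell import *
import cv2,numpy as np
s=state();print(s)
for n in ("scene","top"):
    im=grab_frame(n);cv2.imwrite(f"pics/{n}0.png",im[:,:,::-1])
    c=calibration(n);print(n,c)
    for l in ["blue_plate","black_plate","rack","fixture","gauge","hook_left","shoe"]:
        for d in trace(n,l)[:2]:print(l,round(d["p"],2),d["bbox"])
E
```

```text
{'time_s': 0.0, 'qpos': array([-6.90430835e+01,  1.83519296e+01,  8.97070271e+01, -2.43691291e-03,
        7.20427683e+01, -1.14559532e+00]), 'qvel': array([ 0.05471432,  0.0046314 , -0.01008977,  0.02335942, -0.02346772,
        0.03213763]), 'effort': array([-4.64546301e-04, -4.12463844e+01, -2.31972206e+01,  7.27790734e-02,
        4.55522840e-02, -1.10766537e-04]), 'ee_pos': array([ 216.17205614, -532.2991106 ,  227.11315329]), 'ee_rot': array([-1.79898249e+02,  2.82608474e-04,  2.21032655e+01]), 'force': array([-0.45963178, -0.62698177,  0.08840822]), 'torque': array([-0.022826  ,  0.00311178,  0.04421425]), 'gripper_force': 0.0, 'gripper_width': 91.01349271663373}
scene {'mtx': array([[404.56502384,   0.        , 319.57896879],
       [  0.        , 404.56502384, 198.72690121],
       [  0.        ,   0.        ,   1.        ]]), 'R': array([[-0.83950033, -0.54333913,  0.00466772],
       [-0.23582999,  0.35660922, -0.90399894],
       [ 0.48951345, -0.76000819, -0.42750922]]), 't': array([ 451.17923232,  316.16423971, 1068.74582786])}
blue_plate 0.66 [337.7, 199.3, 26.9, 28.5]
[... 397 characters left out ...]
 0.        , 314.46363784],
       [  0.        , 445.88588568, 199.39036002],
       [  0.        ,   0.        ,   1.        ]]), 'R': array([[-0.01147813, -0.99979647,  0.01659104],
       [-0.99080269,  0.00913453, -0.13500592],
       [ 0.13482689, -0.01798807, -0.99070588]]), 't': array([ -55.46458096,  597.08884172, 1370.21259195])}
blue_plate 0.8 [360.0, 190.8, 25.7, 41.1]
black_plate 0.81 [379.6, 196.0, 26.0, 41.5]
black_plate 0.67 [285.8, 253.7, 40.6, 5.8]
rack 0.73 [345.4, 185.5, 49.8, 57.4]
fixture 0.92 [254.0, 167.4, 41.9, 58.7]
gauge 0.95 [175.1, 242.1, 56.5, 8.7]
gauge 0.21 [400.7, 253.9, 29.6, 13.2]
hook_left 0.95 [253.5, 166.7, 39.7, 55.7]
shoe 0.84 [266.4, 174.2, 9.4, 32.8]
```

```bash
python3 - <<'E'
import cv2
a=cv2.imread("pics/top0.png")[130:290,150:460];a=cv2.resize(a,None,fx=2.5,fy=2.5,interpolation=2)
cv2.imwrite("pics/topc.png",a)
b=cv2.imread("pics/scene0.png")[170:340,230:400];b=cv2.resize(b,None,fx=3.4,fy=3.4,interpolation=2)
cv2.imwrite("pics/scenec.png",b)
E
```

```text
(no output)
```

View pics/topc.png

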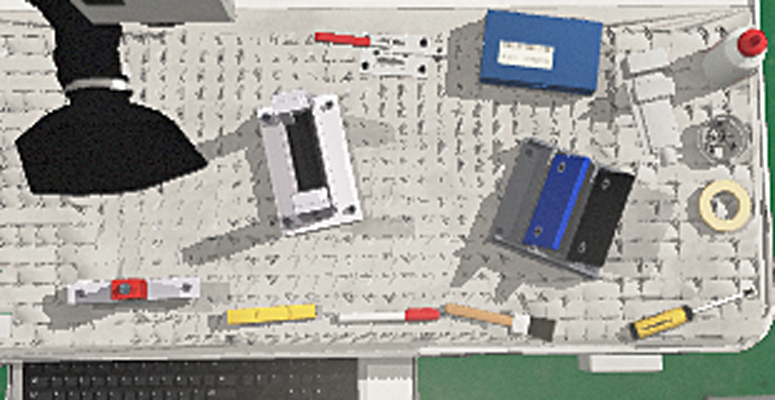

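View pics/scenec.png

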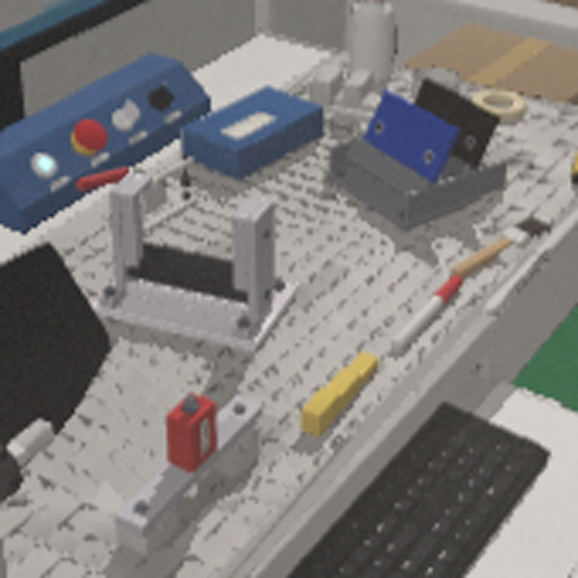

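```bash
cat > h.py <<'E'
from workcell import *
import cv2,numpy as np
from scipy.spatial.transform import Rotation as Ro
def cur():
    s=state();return np.array(s["ee_pos"]),Ro.from_euler('xyz',s["ee_rot"],degrees=True)
def ray(c,uv):
    p=np.linalg.inv(c["mtx"])@np.array([uv[0],uv[1],1.]);return -c["R"].T@c["t"],c["R"].T@p
def atz(c,uv,z):
    o,d=ray(c,uv);return o+d*(z-o[2])/d[2]
def proj(c,X):
    q=(c["R"]@np.atleast_2d(X).T).T+c["t"];q=q@c["mtx"].T;return q[:,:2]/q[:,2:]
def tri(obs):
    A=np.zeros((3,3));b=np.zeros(3);L=[]
    for c,uv in obs:
        o,d=ray(c,uv);d=d/np.linalg.norm(d);M=np.eye(3)-np.outer(d,d);A+=M;b+=M@o;L.append((M,o))
    X=np.linalg.solve(A,b);return X,[np.linalg.norm(M@(X-o)) for M,o in L]
def plan(way,start=None,dmm=40,ddeg=7):
    """way: list of (p,Rot[,nmin]); prints rows in calls of 10"""
    p,R=start or cur();rows=[]
    for w in way:
        q,S=np.array(w[0],float),w[1]
        rv=(R.inv()*S).as_rotvec()
        n=max(1,int(np.ceil(np.linalg.norm(q-p)/dmm)),int(np.ceil(np.degrees(np.linalg.norm(rv))/ddeg)),w[2] if len(w)>2 else 1)
        dR=Ro.from_rotvec(rv/n)
        for i in range(n):
            sh=R.inv().apply((q-p)/(n))/500
            rows.append([[round(float(x),4)+0. for x in sh],[round(float(x)*2,4)+0. for x in rv/n]]);R=R*dR
        p,R=q,S
    for i in range(0,len(rows),10):print(str(rows[i:i+10]).replace(' ',''))
    return p,R
def save(cam,name):
    c=calibration(cam);im=grab_frame(cam);cv2.imwrite(f"pics/{name}.png",im[:,:,::-1]);np.savez(f"pics/{name}.npz",**c);return c,im
def down(yaw):return Ro.from_euler('xyz',[180,0,yaw],degrees=True)
E
python3 - <<'E'
from h import *
c=calibration("top")
for n,uv,z in [("fix",(274.9,196.8),60),("blue",(373,211),60),("rack",(370,214),20),("g",(203,246),50),("fx1",(254+75/2.5-75/2.5,0),0)]:print(n,atz(c,uv,z))
# fixture base corners in top crop px
for u,v in [(258,113),(330,95),(363,220),(282,232)]:print(atz(c,(150+u/2.5,130+v/2.5),10))
w=calibration("wrist");p,R=cur()
print(w["mtx"]);Rt=R.as_matrix();o=-w["R"].T@w["t"];print(Rt.T@(o-p),(w["R"]@Rt))
cs=calibration("scene");print(-cs["R"].T@cs["t"])
E
```

```text
fix [603.18373645  62.04227788  60.        ]
blue [ 555.68247678 -243.38658337   60.        ]
rack [ 550.44463652 -239.47576261   20.        ]
g [453.19776978 284.36314632  50.        ]
fx1 [1300.32762143  138.87893338    0.        ]
[681.90862742 136.10057401  10.        ]
[705.01496028  42.52255004  10.        ]
[5.40899788e+02 4.12650750e-01 1.00000000e+01]
[526.48754468 104.30194848  10.        ]
[[293.52706775   0.         312.22811848]
 [  0.         293.52706775 204.11619876]
 [  0.           0.           1.        ]]
[  81.73290073    0.87375397 -157.68710161] [[ 8.12870747e-04  9.99999557e-01 -4.74404237e-04]
 [-9.58520958e-01  6.43938604e-04 -2.85021331e-01]
 [-2.85020900e-01  6.86411906e-04  9.58521056e-01]]
[-69.83932925 944.65183595 740.60485257]
```

View first.

```bash
python3 - <<'E'
from h import *
plan([([510,-260,240],down(-20))])
E
```

```text
[[[0.0681,-0.0259,-0.0022],[0.0,0.0,0.1336]],[[0.0662,-0.0303,-0.0022],[0.0,0.0,0.1336]],[[0.0641,-0.0347,-0.0022],[0.0,0.0,0.1336]],[[0.0616,-0.0389,-0.0022],[0.0,0.0,0.1336]],[[0.0589,-0.0429,-0.0022],[0.0,0.0,0.1336]],[[0.0559,-0.0468,-0.0022],[0.0,0.0,0.1336]],[[0.0526,-0.0504,-0.0022],[0.0,0.0,0.1336]],[[0.0492,-0.0538,-0.0022],[0.0,0.0,0.1336]],[[0.0455,-0.0569,-0.0022],[0.0,0.0,0.1336]],[[0.0415,-0.0599,-0.0022],[0.0,0.0,0.1336]]]
[[[0.0375,-0.0625,-0.0022],[0.0,0.0,0.1336]]]
```

>>> {"api": "send_rows", "payload": {"deltas": [[[0.068,-0.026,-0.002],[0,0,0.134]],[[0.066,-0.03,-0.002],[0,0,0.134]],[[0.064,-0.035,-0.002],[0,0,0.134]],[[0.062,-0.039,-0.002],[0,0,0.134]],[[0.059,-0.043,-0.002],[0,0,0.134]],[[0.056,-0.047,-0.002],[0,0,0.134]],[[0.053,-0.05,-0.002],[0,0,0.134]],[[0.049,-0.054,-0.002],[0,0,0.134]],[[0.046,-0.057,-0.002],[0,0,0.134]],[[0.042,-0.06,-0.002],[0,0,0.134]]]}}

```text
time_s: 1.8
ee_pos: [485.2, -283.8, 238.1]
ee_rot: [180.0, -0.0, -16.4]
force: [0.7, -0.8, 0.3]
gripper_width: 91.1
gripper_force: 0.0
```

>>> {"api": "send_rows", "payload": {"deltas": [[[0.037,-0.062,-0.002],[0,0,0.134]],[[0,0,0],[0,0,0]],[[0,0,0],[0,0,0]]]}}

```text
time_s: 2.1
ee_pos: [510.9, -259.9, 238.8]
ee_rot: [180.0, 0.0, -20.0]
force: [-0.5, 0.2, 0.1]
gripper_width: 91.5
gripper_force: 0.0
```

```bash
python3 - <<'E'
from h import *
print(cur()[0],state()["ee_rot"],state()["qvel"].round(1))
c,im=save("wrist","w1")
for l in ["blue_plate","black_plate","rack"]:
    for d in trace("wrist",l)[:2]:
        print(l,round(d["p"],2),d["bbox"])
        m=d["pixels"].astype(np.uint8);k=max(cv2.findContours(m,0,2)[0],key=cv2.contourArea);print(cv2.approxPolyDP(k,4,True)[:,0].tolist(),cv2.minAreaRect(k))
cv2.imwrite("pics/w1b.png",cv2.resize(im[:,:,::-1],(800,500),interpolation=2))
E
```

```text
[ 510.8509523  -259.88011656  238.7640728 ] [ 1.79969935e+02  3.05711718e-02 -1.99902485e+01] [-1.8 -0.5  0.7 -0.2 -0.   0. ]
blue_plate 0.87 [262.9, 101.8, 33.3, 116.5]
[[269, 100], [267, 198], [291, 215], [296, 197], [297, 100]] ((280.9999694824219, 157.0), (115.99998474121094, 31.999996185302734), 90.0)
blue_plate 0.25 [1.0, 113.7, 129.1, 168.8]
[[40, 114], [0, 135], [0, 182], [49, 234], [0, 255], [4, 282], [58, 253], [83, 250], [129, 219]] ((33.18669128417969, 197.61587524414062), (141.4407958984375, 141.83387756347656), 58.392494201660156)
black_plate 0.84 [310.5, 99.2, 49.4, 118.4]
[[319, 102], [313, 201], [346, 216], [356, 102]] ((333.5716247558594, 157.6373748779297), (40.77754592895508, 116.06803131103516), 2.2025980949401855)
rack 0.76 [233.2, 87.9, 124.4, 123.3]
[[235, 90], [238, 206], [273, 207], [267, 199], [265, 103], [295, 99], [295, 204], [323, 210], [312, 200], [316, 105], [354, 101], [356, 93]] ((294.2210693359375, 149.49349975585938), (123.12950134277344, 120.06055450439453), 1.3322197198867798)
```

View pics/w1b.png

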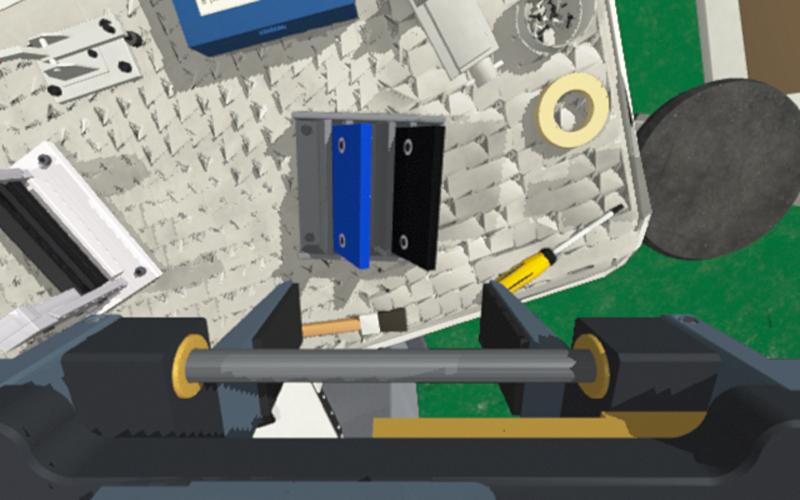

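>>> {"api": "send_rows", "payload": {"deltas": [[[0.03,-0.08,0],[0,0,0]],[[0.03,-0.08,0],[0,0,0]],[[0,0,0],[0,0,0]],[[0,0,0],[0,0,0]]]}}

```text
time_s: 2.7
ee_pos: [566.1, -195.7, 238.8]
ee_rot: [180.0, 0.0, -20.1]
force: [-0.2, -0.6, -0.9]
gripper_width: 91.3
gripper_force: 0.0
```

```bash
python3 - <<'E'
from h import *
print(cur()[0],state()["ee_rot"],state()["qvel"].round(1))
c,im=save("wrist","w2")
for l in ["blue_plate","rack","fixture"]:
    for d in trace("wrist",l)[:1]:
        print(l,round(d["p"],2),d["bbox"])
a=cv2.imread("pics/w1.png")[80:230,220:370];
k=trace("wrist","blue_plate")[0]["bbox"];x,y=int(k[0]+k[2]/2)-75,int(k[1]+k[3]/2)-75;print(x,y)
b=im[y:y+150,x:x+150,::-1]
cv2.imwrite("pics/pair.png",cv2.resize(np.hstack([a,b]),None,fx=2.66,fy=2.66,interpolation=2))
E
```

```text
[ 566.08775819 -195.73798805  238.79709903] [ 1.79961332e+02  2.85879374e-02 -2.00817864e+01] [-1.4 -0.5  0.7 -0.4  0.1  0.1]
blue_plate 0.58 [326.5, 130.3, 49.9, 112.1]
rack 0.68 [296.2, 114.3, 125.7, 117.0]
fixture 0.89 [0.0, 137.6, 187.8, 116.4]
276 111
```

View pics/pair.png

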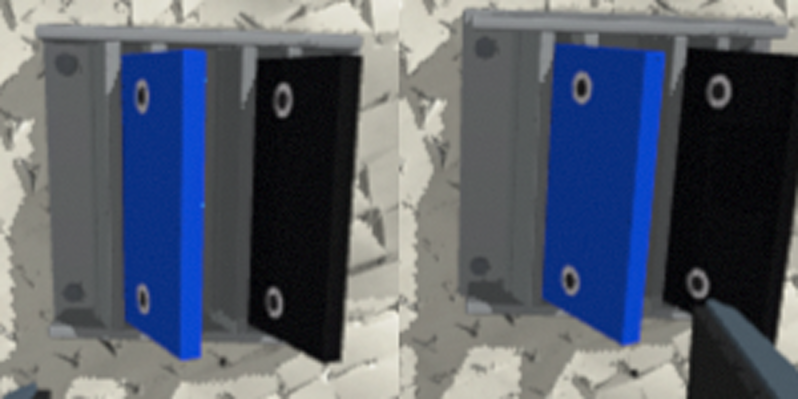

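```bash
cat >> h.py <<'E'
def load(name):
    return dict(np.load(f"pics/{name}.npz")),cv2.imread(f"pics/{name}.png")
def strip(im,lo,hi):
    m=cv2.inRange(cv2.resize(im,None,fx=4,fy=4,interpolation=1),lo,hi)
    k=max(cv2.findContours(m,0,2)[0],key=cv2.contourArea);h=cv2.convexHull(k)
    q=cv2.minAreaRect(h);e=cv2.approxPolyN(h,4).reshape(-1,2)
    e=(e+.5)/4-.5
    i=np.argsort(e[:,1]);t=e[i[:2]];b=e[i[2:]]
    return np.vstack([t[np.argsort(t[:,0])],b[np.argsort(b[:,0])]])
E
python3 - <<'E'
from h import *
O=[]
for n,box in (("w1",(80,230,220,370)),("w2",(111,261,276,426))):
    c,im=load(n);s=im[box[0]:box[1],box[2]:box[3]]
    m=(s[:,:,0].astype(int)-s[:,:,2]>60);v=s[m][:,0];print(n,np.histogram(v,8))
    q=strip(s,(180,0,0),(255,120,60));q=q+[box[2],box[0]];print(q.round(1).tolist());O.append((c,q))
P=[]
for k in range(4):
    X,r=tri([(c,q[k]) for c,q in O]);print(X.round(1),np.round(r,1));P.append(X)
P=np.array(P)
print("len",np.linalg.norm(P[0]-P[2]),np.linalg.norm(P[1]-P[3]),"wid",np.linalg.norm(P[0]-P[1]),np.linalg.norm(P[2]-P[3]))
d=(P[0]+P[1]-P[2]-P[3]);print("yaw",np.degrees(np.arctan2(d[1],d[0])),P.mean(0))
E
```

```text
w1 (array([  52,   69, 2101,   93,   47,   67,  151,  724]), array([ 98.  , 112.75, 127.5 , 142.25, 157.  , 171.75, 186.5 , 201.25,
       216.  ]))
[[288.6, 98.6], [296.4, 98.6], [287.4, 214.9], [295.9, 213.4]]
w2 (array([  42,   72, 3071,   95,   47,   82,  141,  516]), array([ 97.  , 111.25, 125.5 , 139.75, 154.  , 168.25, 182.5 , 196.75,
       211.  ]))
[[368.6, 130.4], [375.4, 130.4], [359.6, 239.9], [365.6, 238.9]]
[ 611.6 -272.5   95.1] [0.1 0.1]
[ 609.2 -279.4   92.5] [0.1 0.1]
[ 502.  -228.6   95.8] [0.3 0.3]
[ 497.4 -235.9   87.3] [0.3 0.3]
len 118.17321561177538 120.07748536338487 wid 7.754217631650156 12.175053143480849
yaw -21.554130532197405 [ 555.02866715 -254.10438059   92.69344132]
```

```bash
python3 - <<'E'
from h import *
c=calibration("top")
for z in (150,250,350,450):print(z,atz(c,(212,138.8),z).round(0), atz(c,(178,138),z).round(0),atz(c,(244,138),z).round(0))
plan([([560,30,245],down(13))])
E
```

```text
150 [766. 242. 150.] [769. 342. 150.] [767. 147. 150.]
250 [738. 220. 250.] [741. 313. 250.] [739. 133. 250.]
350 [710. 199. 350.] [712. 283. 350.] [711. 119. 350.]
450 [682. 177. 450.] [684. 254. 450.] [683. 105. 450.]
[[[-0.0279,-0.0702,-0.002],[0.0001,0.0,-0.1933]],[[-0.021,-0.0726,-0.002],[0.0001,0.0,-0.1933]],[[-0.0139,-0.0743,-0.002],[0.0001,0.0,-0.1933]],[[-0.0066,-0.0753,-0.002],[0.0001,0.0,-0.1933]],[[0.0007,-0.0756,-0.002],[0.0001,0.0,-0.1933]],[[0.0079,-0.0751,-0.002],[0.0001,0.0,-0.1933]]]
```

>>> {"api": "send_rows", "payload": {"deltas": [[[-0.028,-0.07,-0.002],[0,0,-0.193]],[[-0.021,-0.073,-0.002],[0,0,-0.193]],[[-0.014,-0.074,-0.002],[0,0,-0.193]],[[-0.007,-0.075,-0.002],[0,0,-0.193]],[[0.001,-0.076,-0.002],[0,0,-0.193]],[[0.008,-0.075,-0.002],[0,0,-0.193]],[[0,0,0],[0,0,0]],[[0,0,0],[0,0,0]]]}}

```text
time_s: 3.75
ee_pos: [560.1, 30.9, 245.1]
ee_rot: [180.0, -0.0, 13.1]
force: [-0.0, 0.7, 0.4]
gripper_width: 91.3
gripper_force: 0.0
```

```bash
python3 - <<'E'
from h import *
print(cur()[0],state()["ee_rot"])
c,im=save("wrist","w3")
for l in ["fixture","shoe","hook_left"]:
    for d in trace("wrist",l)[:1]:
        print(l,round(d["p"],2),d["bbox"]);
E
```

```text
[560.07257546  30.94036987 245.09867813] [ 1.79952721e+02 -3.15653661e-03  1.30637320e+01]
fixture 0.95 [250.0, 47.2, 84.5, 161.5]
shoe 0.67 [273.9, 77.6, 31.9, 107.8]
```

>>> {"api": "send_rows", "payload": {"deltas": [[[0.02,-0.09,0],[0,0,0]],[[0.02,-0.09,0],[0,0,0]],[[0,0,0],[0,0,0]],[[0,0,0],[0,0,0]]]}}

```text
time_s: 4.35
ee_pos: [559.5, 123.0, 244.8]
ee_rot: [180.0, 0.0, 13.1]
force: [0.1, 0.5, 0.3]
gripper_width: 91.3
gripper_force: 0.0
```

```bash
python3 - <<'E'
from h import *
print(cur()[0],state()["ee_rot"])
c,im=save("wrist","w4")
for l in ["fixture","shoe","hook_left"]:
    for d in trace("wrist",l)[:1]:
        print(l,round(d["p"],2),d["bbox"]);
a=load("w3")[1][50:250,100:400];b=im[50:250,150:450,::-1]
cv2.imwrite("pics/pair2.png",cv2.resize(np.vstack([a,b]),None,fx=1.5*1,fy=1.5,interpolation=2))
def cr(n,x0):return 0
s=cv2.imread("pics/scene0.png")
A=cv2.resize(np.vstack([a,b]),(450,600),interpolation=2);B=cv2.resize(s,(350,219))
T=cv2.resize(s[100:250,100:300],(350,262),interpolation=2)
cv2.imwrite("pics/m.png",np.hstack([A,np.vstack([B,T,np.zeros((119,350,3),np.uint8)])]))
E
```

```text
[559.4835474  123.00246351 244.7703212 ] [1.79955886e+02 2.31115208e-02 1.30842721e+01]
fixture 0.65 [315.6, 70.6, 92.1, 155.6]
shoe 0.59 [489.9, 166.9, 136.7, 88.1]
hook_left 0.66 [318.7, 70.3, 88.8, 157.1]
```

View pics/m.png

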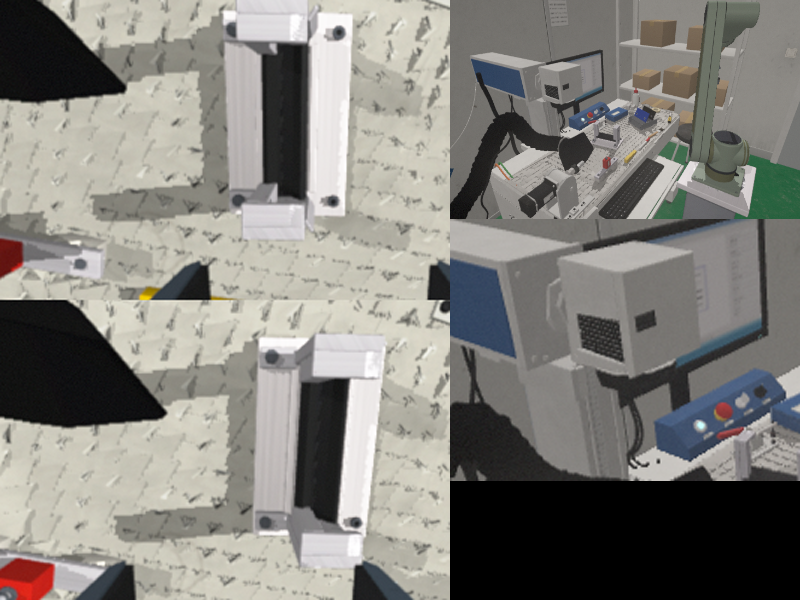

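```bash
cat > fx.py <<'E'
from h import *
from scipy.optimize import least_squares
def Rz(a):return np.array([[np.cos(a),-np.sin(a),0],[np.sin(a),np.cos(a),0],[0,0,1]])
def rect(x0,x1,y0,y1,z):return [(x0,y0,z),(x1,y0,z),(x1,y1,z),(x0,y1,z)]
def draw(n,pose,box,f=3.6,model=None,im=None):
    c,im=load(n);x0,y0,x1,y1=box
    im=cv2.resize(im[y0:y1,x0:x1],None,fx=f,fy=f,interpolation=2)
    for P,col in model:
        X=(Rz(pose[2])@np.array(P,float).T).T+[pose[0],pose[1],0]
        q=((proj(c,X)-[x0,y0]+.5)*f-.5);cv2.polylines(im,[np.round(q*8).astype(int)],True,col,1,cv2.LINE_AA,3)
    return im
M=[(rect(-52.5,52.5,-85,85,10),(0,0,255))]
for s in (1,-1):
    M+=[(rect(-24,23,s*64,s*74,120),(0,160,0)),(rect(-18,23,s*49,s*64,120),(0,160,0)),(rect(-18,-8,s*49,s*64,108),(255,0,255)),
    ([(6,s*49,41),(6,s*64,41),(6,s*64,111),(6,s*49,111)],(255,128,0))]
E
python3 - <<'E'
from fx import *
cs=calibration("scene")
o,d1=ray(cs,(200,192));_,d2=ray(cs,(242,178))
A=np.stack([d1,-d2],1);k=np.linalg.lstsq(A,np.array([0,150,0.]),rcond=None);print("head",k[1],o+d1*k[0][0],o+d2*k[0][1])
# base corners, order by world: (+X,+Y),(+X,-Y),(-X,-Y),(-X,+Y)
w3=np.array([(224,12),(355,13),(347,215),(228,212)])/1.5+[100,50]
w4=(np.array([(258,338),(385,335),(367,535),(253,535)])-[0,300])/1.5+[150,50]
L=np.array([(-52.5,85,10),(52.5,85,10),(52.5,-85,10),(-52.5,-85,10)]) # fixture y=+X world, x -> -Y: front +Y
def f(p,r=0):
    X=(Rz(p[2])@L.T).T+[p[0],p[1],0]
    return np.concatenate([(proj(load(n)[0],X)-w).ravel() for n,w in (("w3",w3),("w4",w4))])
s=least_squares(f,[613,71,np.radians(-77)],loss='soft_l1');print(s.x,np.degrees(s.x[2]),s.fun.round(1))
p=s.x.copy();p[2]+=np.pi;np.save("fix.npy",p)
cv2.imwrite("pics/ov.png",np.hstack([draw("w3",p,(240,45,345,210),model=M),draw("w4",p,(310,65,415,230),model=M)]))
E
```

```text
head [154.89461091] [698.28818638 317.6317573  311.92551825] [692.89736543 168.66438803 300.75558835]
[618.93578859  70.18153068  -1.35572102] -77.67709280502342 [-0.8 -1.3 -1.7 -0.7 -0.8  0.1  2.5  1.1  0.3 -0.7  0.7  2.6 -0.2  0.8
  0.8 -0.2]
```

View pics/ov.png

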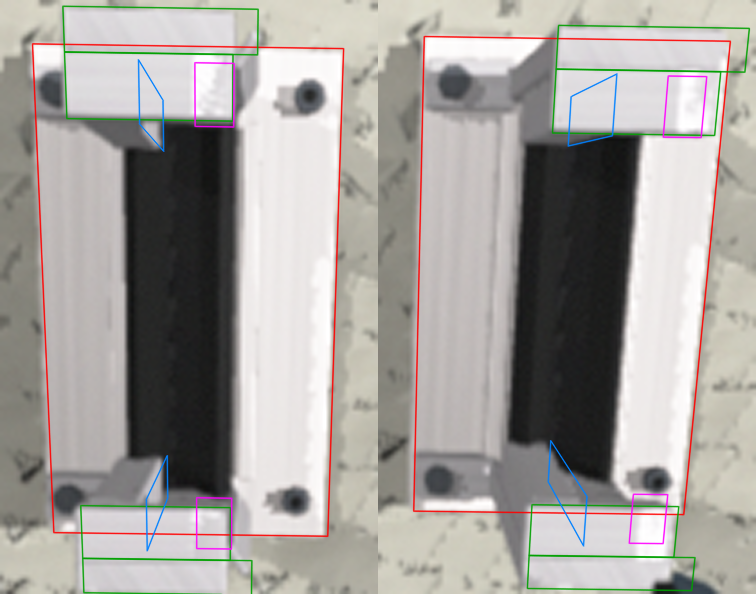

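```bash
cat >> h.py <<'E'
def ori(yaw,lean):  # tool x along yaw, approach axis leaned so that the gripper's back goes to yaw-90 side
    return Ro.from_euler('z',yaw,degrees=True)*Ro.from_euler('x',180+lean,degrees=True)
def up(yaw,lean):return -ori(yaw,lean).as_matrix()[:,2]
E
python3 - <<'E'
from h import *
C=np.array([555,-254.1,92.7]);y=-21.5
u=up(y,28);print(u,ori(y,28).as_matrix()[:,0])
s=plan([([575,-20,240],down(0)),(C+95*u,ori(y,28)),(C-22*u,ori(y,28),6)])
print(s[0],s[1].as_euler('xyz',degrees=True))
E
```

```text
[-0.1720619  -0.43680459  0.88294759] [ 0.93041757 -0.36650123  0.        ]
[[[-0.0083,0.0708,0.0025],[0.0002,0.0,0.1129]],[[-0.0043,0.0712,0.0025],[0.0002,0.0,0.1129]],[[-0.0003,0.0713,0.0025],[0.0002,0.0,0.1129]],[[0.0037,0.0712,0.0025],[0.0002,0.0,0.1129]],[[-0.0091,0.0689,0.0159],[0.1207,0.0229,0.0919]],[[-0.006,0.0701,0.0116],[0.1207,0.0229,0.0919]],[[-0.0029,0.0709,0.0073],[0.1207,0.0229,0.0919]],[[0.0003,0.0712,0.003],[0.1207,0.0229,0.0919]],[[0.0036,0.0712,-0.0013],[0.1207,0.0229,0.0919]],[[0.0069,0.0707,-0.0055],[0.1207,0.0229,0.0919]]]
[[[0.0102,0.0699,-0.0097],[0.1207,0.0229,0.0919]],[[0.0135,0.0686,-0.0137],[0.1207,0.0229,0.0919]],[[0.0,0.0,0.039],[0.0,0.0,0.0]],[[0.0,0.0,0.039],[0.0,0.0,0.0]],[[0.0,0.0,0.039],[0.0,0.0,0.0]],[[0.0,0.0,0.039],[0.0,0.0,0.0]],[[0.0,0.0,0.039],[0.0,0.0,0.0]],[[0.0,0.0,0.039],[0.0,0.0,0.0]]]
[ 558.78536188 -244.49029903   73.27515296] [-152.     0.   -21.5]
```

>>> {"api": "send_rows", "payload": {"deltas": [[[-0.008,0.071,0.0025],[0,0,0.113]],[[-0.004,0.071,0.0025],[0,0,0.113]],[[0,0.071,0.0025],[0,0,0.113]],[[0.004,0.071,0.0025],[0,0,0.113]],[[-0.009,0.069,0.016],[0.121,0.023,0.092]],[[-0.006,0.07,0.0115],[0.121,0.023,0.092]],[[-0.003,0.071,0.007],[0.121,0.023,0.092]],[[0,0.071,0.003],[0.121,0.023,0.092]],[[0.0035,0.071,-0.001],[0.121,0.023,0.092]],[[0.007,0.071,-0.0055],[0.121,0.023,0.092]]], "grip": 0.63, "grip_force": 45}}

```text
time_s: 5.55
ee_pos: [547.9, -227.5, 192.3]
ee_rot: [-158.8, -1.1, -16.3]
force: [-0.1, -0.1, 0.0]
gripper_width: 33.7
gripper_force: 0.0
```

>>> {"api": "send_rows", "payload": {"deltas": [[[0.01,0.07,-0.01],[0.121,0.023,0.092]],[[0.0135,0.0685,-0.0135],[0.121,0.023,0.092]],[[0,0,0],[0,0,0]],[[0,0,0],[0,0,0]],[[0,0,0],[0,0,0]]]}}

```text
time_s: 6.05
ee_pos: [539.6, -293.4, 176.8]
ee_rot: [-151.9, -0.0, -21.4]
force: [-0.7, 0.1, -0.0]
gripper_width: 33.8
gripper_force: 0.0
```

```bash
python3 - <<'E'
from h import *
C=np.array([555,-254.1,92.7]);y=-21.5
u=up(y,28)
p,R=cur();print(p,state()["ee_rot"],R.inv().apply(C-p))
s=plan([(C+10*u,ori(y,28),3),(C-22*u,ori(y,28),4)])
c,im=save("wrist","w5");s5=im[:,:,::-1]
try:
    q=strip(np.ascontiguousarray(s5),(180,0,0),(255,120,60));print(q)
    # intersect pixel rays with top-edge plane (perp. to u, through C)
    P=[]
    for k in q:
        o,d=ray(c,k);P.append(o+d*(u@(C-o))/(u@d))
    P=np.array(P);print(P.round(1),P.mean(0),np.linalg.norm(P[0]-P[2]))
    e=P[0]+P[1]-P[2]-P[3];print(np.degrees(np.arctan2(e[1],e[0])))
except Exception as ex:print(ex)
E
```

```text
[ 539.59370945 -293.4012702   176.82164633] [-1.51940629e+02 -2.78707725e-02 -2.14113588e+01] [-4.52932431e-02  2.31828260e+00  9.40904805e+01]
[[[0.0,0.0015,0.0561],[-0.0007,0.0002,0.0011]],[[0.0,0.0015,0.0561],[-0.0007,0.0002,0.0011]],[[0.0,0.0015,0.0561],[-0.0007,0.0002,0.0011]],[[0.0,0.0,0.016],[0.0,0.0,0.0]],[[0.0,0.0,0.016],[0.0,0.0,0.0]],[[0.0,0.0,0.016],[0.0,0.0,0.0]],[[0.0,0.0,0.016],[0.0,0.0,0.0]]]
[[310.375 144.875]
 [320.625 144.875]
 [309.875 270.125]
 [318.875 270.125]]
[[ 611.7 -272.4   94.7]
 [ 608.9 -279.5   90.6]
 [ 501.8 -228.8   94.9]
 [ 499.1 -235.9   90.8]] [ 555.3825741  -254.13820307   92.75565353] 118.19969590754015
-21.674509075927404
```

>>> {"api": "send_rows", "payload": {"deltas": [[[0,0.0015,0.056],[0,0,0.002]],[[0,0.0015,0.056],[0,0,0.002]],[[0,0.0015,0.056],[0,0,0.002]],[[0,0,0.016],[0,0,0]],[[0,0,0.016],[0,0,0]],[[0,0,0.016],[0,0,0]],[[0,0,0.016],[0,0,0]],[[0,0,0],[0,0,0]],[[0,0,0],[0,0,0]]]}}

```text
time_s: 7.0
ee_pos: [559.1, -245.0, 73.2]
ee_rot: [-151.9, 0.0, -21.6]
force: [0.4, -0.5, -0.4]
gripper_width: 33.9
gripper_force: 0.0
```

>>> {"api": "send_rows", "payload": {"deltas": [[[0,0,0],[0,0,0]],[[0,0,0],[0,0,0]],[[0,0,0],[0,0,0]],[[0,0,0],[0,0,0]],[[0,0,0],[0,0,0]],[[0,0,0],[0,0,0]]], "grip": 1.0, "grip_force": 45}}

```text
time_s: 7.6
ee_pos: [559.3, -244.1, 73.6]
ee_rot: [-151.8, 0.1, -21.6]
force: [0.8, 3.8, 4.5]
gripper_width: 9.8
gripper_force: 45.0
```

```bash
python3 - <<'E'
from h import *
C=np.array([555.2,-254.1,92.7]);y=-21.6
u=up(y,28)
s=state();p,R=cur();print(p,s["ee_rot"],s["force"],R.inv().apply(C-p))
u=up(y,26.3)
plan([(p+40*u,ori(y,28),4),(p+105*u,ori(y,28))])
E
```

```text
[ 559.31069353 -244.1189871    73.59734816] [-1.51840271e+02  6.77856479e-02 -2.15904389e+01] [0.83985839 3.80323707 4.45203896] [ -0.17217129   0.50073675 -21.93511675]
[[[0.0,-0.0006,-0.02],[-0.0014,0.0006,-0.0002]],[[0.0,-0.0006,-0.02],[-0.0014,0.0006,-0.0002]],[[0.0,-0.0006,-0.02],[-0.0014,0.0006,-0.0002]],[[0.0,-0.0006,-0.02],[-0.0014,0.0006,-0.0002]],[[0.0,-0.0019,-0.065],[0.0,0.0,0.0]],[[0.0,-0.0019,-0.065],[0.0,0.0,0.0]]]
```

Gripped well. Draw it out.

>>> {"api": "send_rows", "payload": {"deltas": [[[0,-0.0006,-0.02],[0,0,0]],[[0,-0.0006,-0.02],[0,0,0]],[[0,-0.0006,-0.02],[0,0,0]],[[0,-0.0006,-0.02],[0,0,0]],[[0,-0.001,-0.065],[0,0,0]],[[0,-0.001,-0.065],[0,0,0]],[[0,0,0],[0,0,0]],[[0,0,0],[0,0,0]]]}}

```text
time_s: 8.4
ee_pos: [541.2, -289.9, 166.6]
ee_rot: [-152.0, 0.0, -21.6]
force: [0.0, 0.1, -2.6]
gripper_width: 9.9
gripper_force: 45.0
```

```bash
python3 - <<'E'
from h import *
s=state();p,R=cur();print(p,s["ee_rot"],s["force"],s["gripper_width"])
c,im=save("wrist","w6");b=np.ascontiguousarray(im[:,:,::-1])
u=-R.as_matrix()[:,2];C=p+22*u
try:
    q=strip(b,(150,0,0),(255,130,70));print(q)
    for k in q:
        o,d=ray(c,k);print(R.inv().apply(o+d*(u@(C-o))/(u@d)-p).round(1))
except Exception as ex:print(ex)
F=np.load("fix.npy");yf=np.degrees(F[2])-90;print(F,yf)
RF=np.array([[np.cos(F[2]),-np.sin(F[2]),0],[np.sin(F[2]),np.cos(F[2]),0],[0,0,1]])
W=lambda v:RF@np.array(v,float)+[F[0],F[1],0]
u=up(yf,28);print("u in fixture",RF.T@u)
T=lambda ox,oz,l=28:(W((ox,0,oz))+58*up(yf,l),ori(yf,l))
a=T(0,42)[0]+70*u
print("above",a)
plan([([590,-150,240],ori(-5,28)),(a,ori(yf,28))])
E
python3 - <<'E'
import cv2
cv2.imwrite("pics/w6b.png",cv2.imread("pics/w6.png"))
E
```

```text
[ 541.22993275 -289.86781353  166.6294066 ] [-1.52043850e+02  1.40637382e-02 -2.16080452e+01] [ 1.02106522e-03  7.65602502e-02 -2.59629079e+00] 9.93040055450066
[[301.375 167.125]
 [322.375 167.125]
 [303.625 281.625]
 [322.375 253.375]]
[ 59.7  -5.3 -22. ]
[ 59.7   4.4 -22. ]
[ -0.5  -4.7 -22. ]
[ 15.7   4.9 -22. ]
[618.93578859  70.18153068   1.78587163] 12.32290719497658
u in fixture [-4.69471563e-01 -2.63895201e-17  8.82947593e-01]
above [631.76076004  11.47367906 155.01729189]
[[[-0.0022,-0.066,0.0014],[-0.0003,-0.0534,-0.1027]],[[0.0012,-0.066,0.0014],[-0.0003,-0.0534,-0.1027]],[[0.0046,-0.0658,0.0013],[-0.0003,-0.0534,-0.1027]],[[0.008,-0.0655,0.0012],[-0.0003,-0.0534,-0.1027]],[[0.0114,-0.065,0.0009],[-0.0003,-0.0534,-0.1027]],[[0.011,-0.0421,0.0609],[0.0,-0.0568,-0.1068]],[[0.015,-0.0414,0.0605],[0.0,-0.0568,-0.1068]],[[0.0189,-0.0405,0.0601],[0.0,-0.0568,-0.1068]],[[0.0227,-0.0394,0.0595],[0.0,-0.0568,-0.1068]],[[0.0265,-0.0381,0.0588],[0.0,-0.0568,-0.1068]]]
```

View pics/w6b.png

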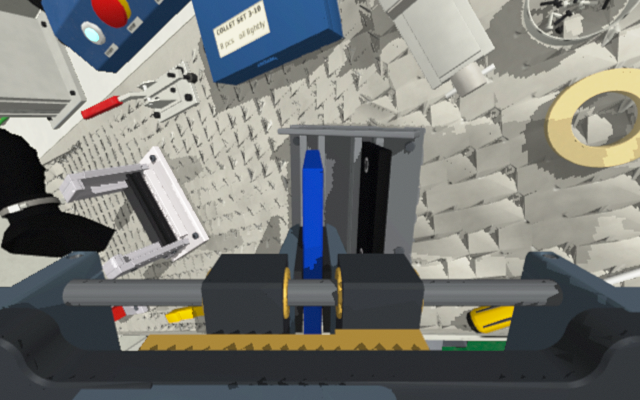

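>>> {"api": "send_rows", "payload": {"deltas": [[[-0.002,-0.066,0.0015],[0,-0.053,-0.103]],[[0.001,-0.066,0.0015],[0,-0.053,-0.103]],[[0.0045,-0.066,0.0015],[0,-0.053,-0.103]],[[0.008,-0.0655,0.001],[0,-0.053,-0.103]],[[0.0115,-0.065,0.001],[0,-0.053,-0.103]],[[0.011,-0.042,0.061],[0,-0.057,-0.107]],[[0.015,-0.0415,0.0605],[0,-0.057,-0.107]],[[0.019,-0.0405,0.06],[0,-0.057,-0.107]],[[0.0225,-0.0395,0.0595],[0,-0.057,-0.107]],[[0.0265,-0.038,0.059],[0,-0.057,-0.107]]]}}

```text
time_s: 9.45
ee_pos: [631.6, 13.5, 153.4]
ee_rot: [-152.0, 0.0, 12.6]
force: [0.1, -0.4, -1.6]
gripper_width: 9.9
gripper_force: 45.0
```

>>> {"api": "send_rows", "payload": {"deltas": [[[0,0,0],[0,0,0]],[[0,0,0],[0,0,0]],[[0,0,0],[0,0,0]],[[0,0,0],[0,0,0]]]}}

```text
time_s: 9.85
ee_pos: [632.4, 10.6, 156.3]
ee_rot: [-152.0, -0.2, 12.3]
force: [-0.6, 0.1, -1.2]
gripper_width: 9.6
gripper_force: 45.0
```

```bash
cat >> fx.py <<'E'
F=np.load("fix.npy");yf=np.degrees(F[2])-90;RF=Rz(F[2])
W=lambda v:RF@np.array(v,float)+[F[0],F[1],0]
T=lambda ox,oz,l=28,oy=0:(W((ox,oy,oz))+58*up(yf,l),ori(yf,l))
def loc():
    s=state();p,R=cur();u=-R.as_matrix()[:,2];b=RF.T@(p-58*u-[F[0],F[1],0]);uf=RF.T@u
    print("lower edge in fixture",b.round(2),"lean",np.degrees(np.arctan2(-uf[0],uf[2])).round(2),"yaw",(s["ee_rot"][2]-yf).round(2),"F",(RF.T@s["force"]).round(1),"T",s["torque"].round(2),"w",s["gripper_width"].round(1),"t",s["time_s"])
E
python3 - <<'E'
from fx import *
loc()
plan([T(0,48),T(0,41,28)])
c,im=save("wrist","w7");b=im[:,:,::-1]
E=draw("w7",F,(150,60,450,290),f=2.6,model=M);cv2.imwrite("pics/ov7.png",E)
E
```

```text
Traceback (most recent call last):
  File "fx.py", line 21, in loc
    print("lower edge in fixture",b.round(2),"lean",np.degrees(np.arctan2(-uf[0],uf[2])).round(2),"yaw",(s["ee_rot"][2]-yf).round(2),"F",(RF.T@s["force"]).round(1),"T",s["torque"].round(2),"w",s["gripper_width"].round(1),"t",s["time_s"])
                                                                                                                                                                                                 ^^^^^^^^^^^^^^^^^^^^^^^^
AttributeError: 'float' object has no attribute 'round'
```

```bash
sed -i 's/s\["gripper_width"\].round(1)/round(s["gripper_width"],1)/' fx.py
python3 - <<'E'
from fx import *
loc()
plan([T(0,48),T(0,41,28)])
c,im=save("wrist","w7");b=im[:,:,::-1]
E=draw("w7",F,(150,60,450,290),f=2.6,model=M);cv2.imwrite("pics/ov7.png",E)
E
```

```text
lower edge in fixture [-33.86  -0.6  105.09] lean 27.97 yaw -0.02 F [ 0.2  0.5 -1.2] T [-0.43 -0.09  0.04] w 9.6 t 9.85
[[[-0.0006,-0.0031,0.0663],[0.0005,-0.0028,0.0012]],[[-0.0005,-0.0031,0.0663],[0.0005,-0.0028,0.0012]],[[0.0,0.0066,0.0124],[0.0,0.0,0.0]]]
```

View pics/ov7.png

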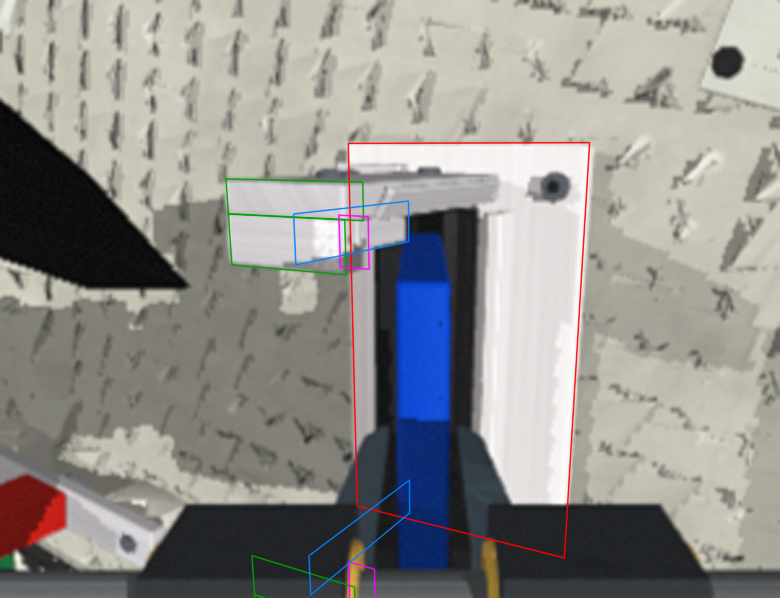

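>>> {"api": "send_rows", "payload": {"deltas": [[[-0.0006,-0.003,0.066],[0.0005,-0.003,0.001]],[[-0.0006,-0.003,0.066],[0.0005,-0.003,0.001]],[[0,0.0066,0.0124],[0,0,0]],[[0,0,0],[0,0,0]],[[0,0,0],[0,0,0]],[[0,0,0],[0,0,0]]]}}

```text
time_s: 10.5
ee_pos: [626.1, 43.4, 93.7]
ee_rot: [-152.0, -0.2, 12.4]
force: [-0.2, -0.3, -2.0]
gripper_width: 9.8
gripper_force: 45.0
```

```bash
python3 - <<'E'
from fx import *
loc()
plan([T(0,36,28),T(0,27.2,28,0)],dmm=3)
E
```

```text
lower edge in fixture [-0.49 -1.38 42.51] lean 27.95 yaw 0.03 F [-0.2  0.3 -2. ] T [-0.38 -0.04 -0.04] w 9.8 t 10.5
[[[-0.0008,0.0018,0.004],[0.0006,-0.0015,0.0012]],[[-0.0008,0.0018,0.004],[0.0006,-0.0015,0.0012]],[[-0.0008,0.0018,0.004],[0.0006,-0.0015,0.0012]],[[0.0,0.0028,0.0052],[0.0,0.0,0.0]],[[0.0,0.0028,0.0052],[0.0,0.0,0.0]],[[0.0,0.0028,0.0052],[0.0,0.0,0.0]]]
```

>>> {"api": "send_rows", "payload": {"deltas": [[[-0.001,0.0018,0.004],[0.0006,-0.002,0.001]],[[-0.001,0.0018,0.004],[0.0006,-0.002,0.001]],[[-0.0008,0.0018,0.004],[0.0006,-0.002,0.001]],[[0,0,0],[0,0,0]],[[0,0,0],[0,0,0]]]}}

```text
time_s: 11.0
ee_pos: [624.6, 45.0, 86.8]
ee_rot: [-151.9, 0.0, 12.3]
force: [1.9, 3.0, 5.6]
gripper_width: 9.7
gripper_force: 45.0
```

```bash
python3 - <<'E'
from fx import *
loc()
plan([T(0,27,28)],dmm=3)
E
```

```text
lower edge in fixture [ 1.57 -0.07 35.63] lean 28.12 yaw 0.02 F [ 2.5 -2.5  5.6] T [ 0.83 -0.31 -0.46] w 9.7 t 11.0
[[[-0.0001,0.0036,0.0046],[-0.0014,0.0005,0.0]],[[-0.0001,0.0036,0.0046],[-0.0014,0.0005,0.0]],[[-0.0001,0.0035,0.0046],[-0.0014,0.0005,0.0]]]
```

>>> {"api": "send_rows", "payload": {"deltas": [[[0,0.0036,0.0046],[0,0,0]],[[0,0.0036,0.0046],[0,0,0]],[[0,0.0036,0.0046],[0,0,0]],[[0,0,0],[0,0,0]],[[0,0,0],[0,0,0]]]}}

```text
time_s: 11.5
ee_pos: [624.6, 44.8, 79.0]
ee_rot: [-151.7, 0.0, 12.3]
force: [2.3, 5.5, 7.9]
gripper_width: 9.9
gripper_force: 45.0
```

```bash
python3 - <<'E'
from fx import *
loc()
E
```

```text
lower edge in fixture [ 1.45 -0.11 27.92] lean 28.29 yaw 0.01 F [ 4.9 -3.4  7.9] T [ 1.62 -0.07 -0.51] w 9.9 t 11.5
```

```bash
python3 - <<'E'
from fx import *
plan([T(1.0,26.3,22),T(0.8,25.7,16),T(0.6,25.2,11)],ddeg=3.1)
E
```

```text
[[[-0.0001,-0.0035,0.001],[-0.0732,0.0006,-0.0001]],[[-0.0001,-0.0035,0.0009],[-0.0732,0.0006,-0.0001]],[[-0.0001,-0.0035,0.0008],[-0.0732,0.0006,-0.0001]],[[0.0,-0.0057,0.0008],[-0.1047,0.0,0.0]],[[0.0,-0.0057,0.0005],[-0.1047,0.0,0.0]],[[0.0,-0.0047,0.0006],[-0.0873,0.0,0.0]],[[0.0,-0.0047,0.0004],[-0.0873,0.0,0.0]]]
```

>>> {"api": "send_rows", "payload": {"deltas": [[[0,-0.0035,0.001],[-0.073,0.0005,0]],[[0,-0.0035,0.001],[-0.073,0.0005,0]],[[0,-0.0035,0.001],[-0.073,0.0005,0]],[[0,-0.0057,0.0008],[-0.105,0,0]],[[0,-0.0057,0.0005],[-0.105,0,0]],[[0,-0.0047,0.0006],[-0.087,0,0]],[[0,-0.0047,0.0004],[-0.087,0,0]],[[0,0,0],[0,0,0]],[[0,0,0],[0,0,0]]]}}

```text
time_s: 12.4
ee_pos: [621.0, 60.9, 82.2]
ee_rot: [-169.0, -0.0, 12.4]
force: [0.7, 6.0, 8.3]
gripper_width: 9.8
gripper_force: 45.0
```

```bash
python3 - <<'E'
from fx import *
loc()
plan([T(0.4,24.8,5),T(0.2,24.4,0)],ddeg=2.6)
E
```

```text
lower edge in fixture [ 1.48 -0.03 25.23] lean 10.97 yaw 0.1 F [ 5.7 -2.   8.3] T [ 1.73  0.23 -0.16] w 9.8 t 12.4
[[[0.0,-0.0033,0.0004],[-0.0695,-0.0001,0.0012]],[[0.0,-0.0033,0.0002],[-0.0695,-0.0001,0.0012]],[[0.0,-0.0033,0.0001],[-0.0695,-0.0001,0.0012]],[[0.0,-0.0048,0.0006],[-0.0873,0.0,0.0]],[[0.0,-0.0048,0.0004],[-0.0873,0.0,0.0]]]
```

>>> {"api": "send_rows", "payload": {"deltas": [[[0,-0.0033,0.0004],[-0.07,0,0.001]],[[0,-0.0033,0.0002],[-0.07,0,0.001]],[[0,-0.0033,0.0001],[-0.07,0,0.001]],[[0,0,0],[0,0,0]],[[0,0,0],[0,0,0]]]}}

```text
time_s: 12.9
ee_pos: [619.8, 66.2, 82.3]
ee_rot: [-175.0, -0.0, 12.3]
force: [-0.9, 9.3, 8.9]
gripper_width: 9.7
gripper_force: 45.0
```

```bash
python3 - <<'E'
from fx import *
loc()
plan([T(0.3,24.6,0)],ddeg=2.6)
E
```

```text
lower edge in fixture [ 1.010e+00 -2.000e-02  2.457e+01] lean 5.02 yaw -0.04 F [ 9.3 -1.1  8.9] T [ 2.19  0.41 -0.22] w 9.7 t 12.9
[[[0.0,-0.0044,0.0001],[-0.0876,-0.0001,-0.0007]],[[0.0,-0.0044,-0.0001],[-0.0876,-0.0001,-0.0007]]]
```

```bash
python3 - <<'E'
from fx import *
plan([T(2.6,24.5,3)],ddeg=2.6)
E
```

```text
[[[0.0,-0.0073,0.0005],[-0.0705,-0.0002,-0.0013]]]
```

>>> {"api": "send_rows", "payload": {"deltas": [[[0,-0.0036,0.0002],[-0.035,0,0]],[[0,-0.0036,0.0002],[-0.035,0,0]],[[0,0,0],[0,0,0]],[[0,0,0],[0,0,0]]]}}

```text
time_s: 13.3
ee_pos: [619.3, 68.3, 82.3]
ee_rot: [-177.1, -0.0, 12.3]
force: [-0.8, 6.5, 8.9]
gripper_width: 9.6
gripper_force: 45.0
```

```bash
python3 - <<'E'
from fx import *
loc()
plan([T(2.4,24.5,0)],ddeg=2)
E
```

```text
lower edge in fixture [ 1.030e+00 -1.000e-02  2.436e+01] lean 2.88 yaw -0.02 F [ 6.5 -0.6  8.9] T [ 1.38  0.33 -0.24] w 9.6 t 13.3
[[[0.0,-0.0043,0.0],[-0.0503,-0.0002,-0.0003]],[[0.0,-0.0043,-0.0001],[-0.0503,-0.0002,-0.0003]]]
```

>>> {"api": "send_rows", "payload": {"deltas": [[[0,-0.005,0],[-0.035,0,0]],[[0,-0.005,0],[-0.035,0,0]],[[0,0,0],[0,0,0]],[[0,0,0],[0,0,0]]]}}

```text
time_s: 13.7
ee_pos: [618.7, 71.1, 82.5]
ee_rot: [-179.4, -0.0, 12.4]
force: [0.3, 0.0, 9.4]
gripper_width: 10.0
gripper_force: 45.0
```

```bash
python3 - <<'E'
from fx import *
loc()
E
```

```text
lower edge in fixture [ 1.540e+00 -1.000e-02  2.451e+01] lean 0.62 yaw 0.11 F [-0.  -0.3  9.4] T [ 0.03  0.24 -0.01] w 10.0 t 13.7
```

>>> {"api": "send_rows", "payload": {"deltas": [[[0,-0.002,0],[-0.02,0,-0.002]],[[0,0,-0.004],[0,0,0]],[[0,0,-0.004],[0,0,0]],[[0,0,-0.004],[0,0,0]],[[0,0,0],[0,0,0]],[[0,0,0],[0,0,0]]]}}

```text
time_s: 14.3
ee_pos: [618.6, 71.8, 88.1]
ee_rot: [-180.0, -0.0, 12.5]
force: [0.9, 0.5, 6.7]
gripper_width: 9.7
gripper_force: 45.0
```

```bash
python3 - <<'E'
from fx import *
loc()
E
```

```text
lower edge in fixture [1.67e+00 3.00e-02 3.01e+01] lean 0.05 yaw 0.16 F [ 0.3 -1.   6.7] T [-0.07  0.11 -0.  ] w 9.7 t 14.3
```

>>> {"api": "send_rows", "payload": {"deltas": [[[0,0,-0.003],[0,0,0]],[[0,0,-0.002],[0,0,0]],[[0,0,0],[0,0,0]],[[0,0,0],[0,0,0]]]}}

```text
time_s: 14.7
ee_pos: [618.5, 71.7, 90.0]
ee_rot: [-179.9, 0.0, 12.4]
force: [4.4, -1.7, 5.6]
gripper_width: 10.1
gripper_force: 45.0
```

```bash
python3 - <<'E'
from fx import *
loc()
E
```

```text
lower edge in fixture [ 1.69  0.1  31.98] lean 0.07 yaw 0.12 F [-2.6 -4.   5.6] T [-0.39 -0.44  0.07] w 10.1 t 14.7
```

>>> {"api": "send_rows", "payload": {"deltas": [[[0,0,0],[0,0,0]],[[0,0,0],[0,0,0]],[[0,0,0],[0,0,0]],[[0,0,0],[0,0,0]],[[0,0,0],[0,0,0]]], "grip": 0.6}}

```text
time_s: 15.2
ee_pos: [616.8, 72.5, 88.8]
ee_rot: [-179.8, 0.2, 12.4]
force: [0.2, 0.1, -0.3]
gripper_width: 36.3
gripper_force: 0.0
```

```bash
python3 - <<'E'
from fx import *
loc();p,R=cur();print(p)
plan([(p+[0,0,90],ori(yf,0)),(p+[-60,-10,170],ori(yf,0))])
E
```

```text
lower edge in fixture [ 2.93  1.82 30.85] lean 0.21 yaw 0.06 F [ 0.  -0.2 -0.3] T [-0.02  0.04 -0.03] w 36.3 t 15.2
[616.81398084  72.49651851  88.84993214]
[[[-0.0003,-0.0002,-0.06],[-0.0024,0.0028,0.0007]],[[-0.0002,-0.0001,-0.06],[-0.0024,0.0028,0.0007]],[[-0.0001,-0.0001,-0.06],[-0.0024,0.0028,0.0007]],[[-0.0405,-0.002,-0.0533],[0.0,0.0,0.0]],[[-0.0405,-0.002,-0.0533],[0.0,0.0,0.0]],[[-0.0405,-0.002,-0.0533],[0.0,0.0,0.0]]]
```

>>> {"api": "send_rows", "payload": {"deltas": [[[0,0,-0.04],[0,0,0]],[[0,0,-0.06],[0,0,0]],[[0,0,-0.08],[0,0,0]],[[-0.04,-0.002,-0.053],[0,0,0]],[[-0.04,-0.002,-0.053],[0,0,0]],[[-0.04,-0.002,-0.053],[0,0,0]],[[0,0,0],[0,0,0]],[[0,0,0],[0,0,0]],[[0,0,0],[0,0,0]]]}}

```text
time_s: 16.1
ee_pos: [558.5, 62.1, 257.5]
ee_rot: [-179.8, 0.3, 12.4]
force: [-0.0, -0.4, -0.7]
gripper_width: 36.3
gripper_force: 0.0
```

```bash
python3 - <<'E'
from fx import *
c,im=save("wrist","w8");b=np.ascontiguousarray(im[:,:,::-1])
M2=[m for m in M if m[1]!=(255,128,0)]+[(rect(-5,5,-60,60,112),(0,255,255))]
for l in ("blue_plate",):
    d=trace("wrist",l)[0];print(d["p"],d["bbox"]);x,y,w,h=map(int,d["bbox"])
q=strip(b,(150,0,0),(255,130,70));print(q.tolist())
for k in q:
    X=atz(c,k,112);print((RF.T@(X-[F[0],F[1],0])).round(1))
E=draw("w8",F,(240,30,380,240),f=2.8,model=M2);G=draw("w8",F,(240,30,380,240),f=2.8,model=[])
cv2.imwrite("pics/ov8.png",np.hstack([E,G]))
g=trace("wrist","gauge");print([(k["p"],k["bbox"]) for k in g[:2]])
E
```

```text
0.69 [312.1, 264.1, 29.8, 10.1]
[[515.875, -17.375], [639.375, 38.125], [572.375, 105.125], [639.375, 132.875]]
[-173.3 -133.3  112. ]
[-295.1  -90.1  112. ]
[-248.8  -31.7  112. ]
[-322.4   -5.5  112. ]
[(0.9, [73.5, 199.1, 126.4, 44.6])]
```

View pics/ov8.png

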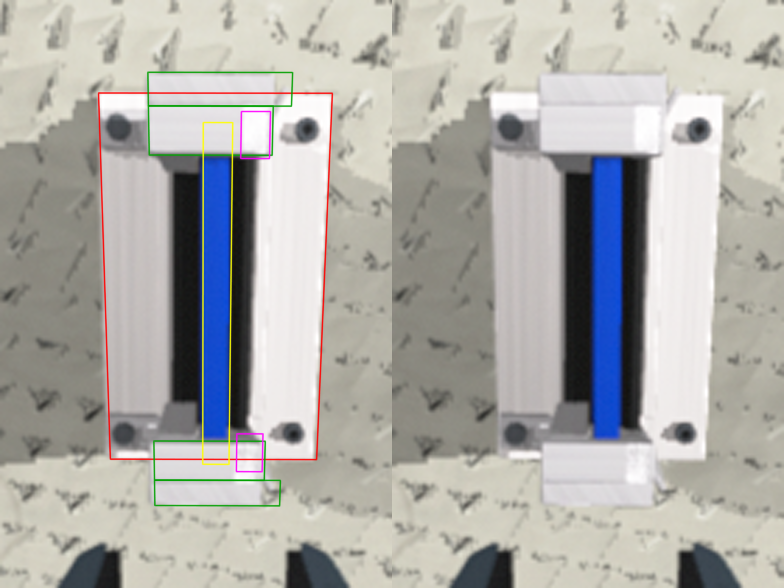

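```bash
python3 - <<'E'
from fx import *
c3,_=load("w3");c4,_=load("w4")
print("nozzle right tip",tri([(c3,(100+125/1.5,50+88/1.5)),(c4,(150+165/1.5,50+112/1.5))]))
c=calibration("top")
for z in (50,150,250):print(z,atz(c,(150+30/2.5,130+193/2.5),z).round(0),atz(c,(150+207/2.5,130+163/2.5),z).round(0))
plan([([450,190,240],down(90))])
E
```

```text
nozzle right tip (array([615.37289734, 199.69769616,  35.94499699]), [np.float64(0.9146783536308799), np.float64(0.9146783536306898)])
50 [575. 414.  50.] [611. 195.  50.]
150 [563. 382. 150.] [596. 178. 150.]
250 [551. 350. 250.] [581. 161. 250.]
[[[-0.0131,-0.0247,0.0031],[-0.0012,0.0004,-0.2258]],[[-0.0102,-0.026,0.003],[-0.0012,0.0004,-0.2258]],[[-0.0072,-0.027,0.003],[-0.0012,0.0004,-0.2258]],[[-0.0042,-0.0276,0.003],[-0.0012,0.0004,-0.2258]],[[-0.001,-0.0279,0.003],[-0.0012,0.0004,-0.2258]],[[0.0021,-0.0279,0.003],[-0.0012,0.0004,-0.2258]],[[0.0053,-0.0275,0.003],[-0.0012,0.0004,-0.2258]],[[0.0083,-0.0267,0.0029],[-0.0012,0.0004,-0.2258]],[[0.0113,-0.0256,0.0029],[-0.0012,0.0004,-0.2258]],[[0.0141,-0.0241,0.0029],[-0.0012,0.0004,-0.2258]]]
[[[0.0167,-0.0224,0.0029],[-0.0012,0.0004,-0.2258]],[[0.0191,-0.0204,0.0029],[-0.0012,0.0004,-0.2258]]]
```

>>> {"api": "send_rows", "payload": {"deltas": [[[-0.013,-0.025,0.003],[-0.001,0,-0.226]],[[-0.01,-0.026,0.003],[-0.001,0,-0.226]],[[-0.007,-0.027,0.003],[-0.001,0,-0.226]],[[-0.004,-0.0275,0.003],[-0.001,0,-0.226]],[[-0.001,-0.028,0.003],[-0.001,0,-0.226]],[[0.002,-0.028,0.003],[-0.001,0,-0.226]],[[0.005,-0.0275,0.003],[-0.001,0,-0.226]],[[0.008,-0.0265,0.003],[-0.001,0,-0.226]],[[0.011,-0.0255,0.003],[-0.001,0,-0.226]],[[0.014,-0.024,0.003],[-0.001,0,-0.226]]]}}

```text
time_s: 17.25
ee_pos: [467.9, 168.8, 243.3]
ee_rot: [-179.9, 0.1, 77.4]
force: [0.1, -0.0, 1.0]
gripper_width: 36.6
gripper_force: 0.0
```

>>> {"api": "send_rows", "payload": {"deltas": [[[0.0165,-0.0225,0.003],[-0.001,0,-0.226]],[[0.019,-0.0205,0.003],[-0.001,0,-0.226]],[[0,0,0],[0,0,0]],[[0,0,0],[0,0,0]],[[0,0,0],[0,0,0]]]}}

```text
time_s: 17.75
ee_pos: [450.5, 189.2, 241.1]
ee_rot: [180.0, 0.1, 90.0]
force: [-0.1, 0.4, -0.6]
gripper_width: 36.7
gripper_force: 0.0
```

```bash
python3 - <<'E'
from fx import *
print(cur()[0],state()["ee_rot"])
c,im=save("wrist","w9")
g=trace("wrist","gauge");print([(k["p"],k["bbox"]) for k in g[:2]])
E
```

```text
[450.48333544 189.18577702 241.06260741] [1.79980460e+02 6.18924047e-02 8.99614549e+01]
[(0.95, [303.4, 18.5, 27.4, 155.1]), (0.5, [451.6, 259.3, 39.4, 18.9])]
```

>>> {"api": "send_rows", "payload": {"deltas": [[[0.05,-0.07,0],[0,0,0]],[[0.05,-0.07,0],[0,0,0]],[[0,0,0],[0,0,0]],[[0,0,0],[0,0,0]],[[0,0,0],[0,0,0]]]}}

```text
time_s: 18.35
ee_pos: [380.9, 239.1, 241.4]
ee_rot: [179.9, 0.0, 90.0]
force: [0.2, 0.5, 0.2]
gripper_width: 36.7
gripper_force: 0.0
```

```bash
python3 - <<'E'
from fx import *
print(cur()[0],state()["ee_rot"])
c,im=save("wrist","w10")
g=trace("wrist","gauge");print([(k["p"],k["bbox"]) for k in g[:2]])
O=[]
for n in ("w9","w10"):
    cc,i=load(n);m=cv2.inRange(cv2.cvtColor(i,cv2.COLOR_BGR2HSV),(0,150,60),(8,255,255))|cv2.inRange(cv2.cvtColor(i,cv2.COLOR_BGR2HSV),(172,150,60),(180,255,255))
    k=max(cv2.findContours(m,0,2)[0],key=cv2.contourArea);print(n,cv2.boundingRect(k),cv2.contourArea(k))
x,y=cv2.boundingRect(k)[:2]
def crop(n):
    cc,i=load(n);m=cv2.inRange(cv2.cvtColor(i,cv2.COLOR_BGR2HSV),(0,150,60),(8,255,255))
    k=max(cv2.findContours(m,0,2)[0],key=cv2.contourArea);x,y,w,h=cv2.boundingRect(k);x0=x+w//2-60;y0=max(0,y+h//2-80);print(n,x0,y0)
    r=i[y0:y0+170,x0:x0+120];return cv2.resize(r,None,fx=3.3,fy=3.3,interpolation=2)
a,b=crop("w9"),crop("w10");h=min(len(a),len(b));cv2.imwrite("pics/g.png",np.hstack([a[:h],b[:h]]))
E
```

```text
[380.86225224 239.06140095 241.38144401] [1.79920676e+02 4.27782111e-02 9.00148097e+01]
[(0.82, [358.9, 69.1, 35.3, 142.9])]
w9 (306, 81, 24, 36) 739.0
w10 (366, 132, 29, 33) 780.5
w9 258 19
w10 320 68
```

View pics/g.png

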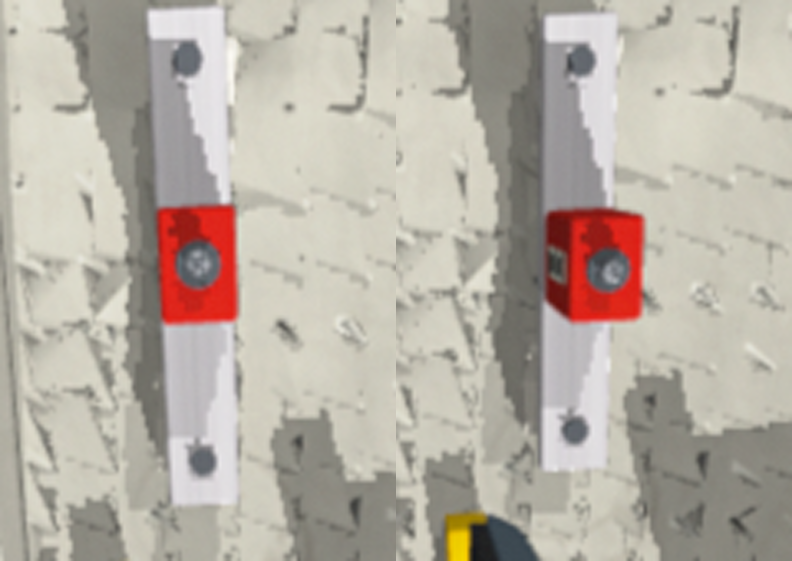

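```bash
python3 - <<'E'
from fx import *
A=lambda u,v:((u+.5)/3.3-.5+258,(v+.5)/3.3-.5+19)
B=lambda u,v:((u-396+.5)/3.3-.5+320,(v+.5)/3.3-.5+68)
c9=load("w9")[0];c10=load("w10")[0]
pts={"boltfar":((187,58),(581,60)),"boltnear":((203,460),(575,429)),"pin":((198,263),(613,268)),
"fl":((148,11),(544,16)),"fr":((223,7),(617,13)),"nl":((173,504),(542,466)),"nr":((237,502),(607,468)),
"hfl":((160,210),(572,212)),"hfr":((236,207),(644,216)),"hnl":((163,323),(574,320)),"hnr":((238,320),(641,320))}
R={}
for k,(a,b) in pts.items():
    X,r=tri([(c9,A(*a)),(c10,B(*b))]);R[k]=X;print(k,X.round(1),np.round(r[0],1))
d=R["fl"]+R["fr"]-R["nl"]-R["nr"];print("beam mid",(R["fl"]+R["fr"]+R["nl"]+R["nr"])/4,np.degrees(np.arctan2(d[1],d[0])),np.linalg.norm(d)/2)
print("housing mid",(R["hfl"]+R["hfr"]+R["hnl"]+R["hnr"])/4)
b=R["boltfar"]-R["boltnear"];print(np.degrees(np.arctan2(b[1],b[0])),(R["boltfar"]+R["boltnear"])/2)
E
```

```text
boltfar [454.1 352.8  42.5] 0.0
boltnear [460.3 221.3  41.6] 0.0
pin [457.4 287.1  92.6] 0.6
fl [441.3 367.2  39.1] 0.0
fr [465.7 367.9  41. ] 0.0
nl [449.4 204.2  35.3] 0.4
nr [473.  206.3  43.8] 0.2
hfl [446.1 303.3  79.6] 0.8
hfr [468.6 303.   83.9] 0.1
hnl [446.9 270.1  89. ] 0.7
hnr [469.6 270.4  86.5] 0.1
beam mid [457.35197632 286.3713813   39.7798214 ] 92.70120526029896 162.49351245439232
housing mid [457.81236814 286.71508173  84.75127993]
92.68808167617914 [457.18803349 287.06032689  42.01408246]
```

```bash
python3 - <<'E'
from fx import *
g=np.array([457.4,286.8,0])
s=plan([(g+[0,0,150],down(92.7)),(g+[0,0,61],down(92.7),4)])
E
```

```text
[[[0.024,0.0382,0.0456],[0.0004,0.0004,-0.0238]],[[0.0236,0.0385,0.0456],[0.0004,0.0004,-0.0238]],[[0.0231,0.0388,0.0456],[0.0004,0.0004,-0.0238]],[[0.0226,0.0391,0.0456],[0.0004,0.0004,-0.0238]],[[0.0,0.0,0.0445],[0.0,0.0,0.0]],[[0.0,0.0,0.0445],[0.0,0.0,0.0]],[[0.0,0.0,0.0445],[0.0,0.0,0.0]],[[0.0,0.0,0.0445],[0.0,0.0,0.0]]]
```

>>> {"api": "send_rows", "payload": {"deltas": [[[0.024,0.038,0.0455],[0,0,-0.024]],[[0.0235,0.0385,0.0455],[0,0,-0.024]],[[0.023,0.039,0.0455],[0,0,-0.024]],[[0.0225,0.039,0.0455],[0,0,-0.024]],[[0,0,0],[0,0,0]],[[0,0,0],[0,0,0]],[[0,0,0],[0,0,0]]], "grip": 0.5}}

```text
time_s: 19.15
ee_pos: [456.3, 286.8, 151.1]
ee_rot: [179.9, 0.0, 92.8]
force: [-0.6, 0.5, -0.0]
gripper_width: 45.7
gripper_force: 0.0
```

```bash
python3 - <<'E'
from fx import *
g=np.array([457.4,286.8,0])
print(cur()[0],state()["ee_rot"],state()["gripper_width"])
s=plan([(g+[0,0,61],down(92.7),4)])
c,im=save("wrist","w11")
q=proj(c,[g+[0,0,108]]);print(q)
b=cv2.cvtColor(np.ascontiguousarray(im[:,:,::-1]),cv2.COLOR_BGR2HSV)
m=cv2.inRange(b,(0,150,60),(8,255,255));k=max(cv2.findContours(m,0,2)[0],key=cv2.contourArea);r=cv2.minAreaRect(k);print(r)
L=[(x,y,86) for x in (-12,12) for y in (-17,17)]
print(proj(c,(Rz(np.radians(2.7))@np.array(L,float).T).T+g).round(1).tolist(),cv2.boundingRect(k))
E
```

```text
[456.34707828 286.82410413 151.1342504 ] [1.79935730e+02 2.15645348e-02 9.27688349e+01] 45.658174661900624
[[[0.0,0.0005,0.0451],[0.0006,0.0002,0.0006]],[[0.0,0.0005,0.0451],[0.0006,0.0002,0.0006]],[[0.0,0.0005,0.0451],[0.0006,0.0002,0.0006]],[[0.0,0.0005,0.0451],[0.0006,0.0002,0.0006]]]
[[311.98051292 231.05095645]]
((311.5, 214.0), (50.0, 29.0), 90.0)
[[297.3, 240.3], [296.8, 200.5], [326.5, 240.3], [327.2, 200.6]] (297, 189, 30, 51)
```

>>> {"api": "send_rows", "payload": {"deltas": [[[0,0.0005,0.045],[0,0,0]],[[0,0.0005,0.045],[0,0,0]],[[0,0.0005,0.045],[0,0,0]],[[0,0.0005,0.045],[0,0,0]],[[0,0,0],[0,0,0]],[[0,0,0],[0,0,0]],[[0,0,0],[0,0,0]]]}}

```text
time_s: 19.9
ee_pos: [458.2, 287.9, 62.0]
ee_rot: [179.8, -0.0, 92.8]
force: [0.6, 0.1, 0.6]
gripper_width: 45.5
gripper_force: 0.0
```

>>> {"api": "send_rows", "payload": {"deltas": [[[0,0,0],[0,0,0]],[[0,0,0],[0,0,0]],[[0,0,0],[0,0,0]],[[0,0,0],[0,0,0]],[[0,0,0],[0,0,0]]], "grip": 1.0, "grip_force": 30}}

```text
time_s: 20.4
ee_pos: [457.0, 287.4, 60.7]
ee_rot: [-180.0, 0.0, 92.8]
force: [-2.6, -0.5, 6.0]
gripper_width: 23.6
gripper_force: 30.0
```

```bash
python3 - <<'E'
from fx import *
p,R=cur();s=state();print(p,s["ee_rot"],s["gripper_width"],s["force"])
t=W((0,0,151))
# up, transit at TCP z 225 (foot z ~ 181), rotate to yf
plan([(p+[0,0,164],R),([545,120,225],down(50)),([t[0],t[1],215],down(yf))])
E
```

```text
[456.96065541 287.35961582  60.7108772 ] [-1.79988575e+02  3.40606600e-02  9.28087116e+01] 23.590793554969384 [-2.64424637 -0.47669404  6.04144801]
[[[0.0,0.0,-0.0656],[0.0,0.0,0.0]],[[0.0,0.0,-0.0656],[0.0,0.0,0.0]],[[0.0,0.0,-0.0656],[0.0,0.0,0.0]],[[0.0,0.0,-0.0656],[0.0,0.0,0.0]],[[0.0,0.0,-0.0656],[0.0,0.0,0.0]],[[-0.049,0.0228,-0.0001],[0.0,0.0002,0.2135]],[[-0.0463,0.0279,-0.0001],[0.0,0.0002,0.2135]],[[-0.0431,0.0326,-0.0001],[0.0,0.0002,0.2135]],[[-0.0393,0.037,-0.0001],[0.0,0.0002,0.2135]],[[-0.0352,0.041,-0.0001],[0.0,0.0002,0.2135]]]
[[[-0.0306,0.0445,-0.0001],[0.0,0.0002,0.2135]],[[-0.0257,0.0475,-0.0001],[0.0,0.0002,0.2135]],[[0.0031,0.0296,0.0033],[0.0,0.0,0.2192]],[[0.0063,0.029,0.0033],[0.0,0.0,0.2192]],[[0.0095,0.0282,0.0033],[0.0,0.0,0.2192]],[[0.0125,0.027,0.0033],[0.0,0.0,0.2192]],[[0.0154,0.0254,0.0033],[0.0,0.0,0.2192]],[[0.0181,0.0236,0.0033],[0.0,0.0,0.2192]]]
```

>>> {"api": "send_rows", "payload": {"deltas": [[[0,0,-0.03],[0,0,0]],[[0,0,-0.06],[0,0,0]],[[0,0,-0.08],[0,0,0]],[[0,0,-0.08],[0,0,0]],[[0,0,-0.078],[0,0,0]],[[-0.049,0.023,0],[0,0,0.213]],[[-0.046,0.028,0],[0,0,0.213]],[[-0.043,0.0325,0],[0,0,0.213]],[[-0.039,0.037,0],[0,0,0.213]],[[-0.035,0.041,0],[0,0,0.213]]]}}

```text
time_s: 21.4
ee_pos: [520.6, 167.2, 223.5]
ee_rot: [180.0, 0.1, 62.1]
force: [0.6, -0.8, -2.4]
gripper_width: 23.8
gripper_force: 30.0
```

>>> {"api": "send_rows", "payload": {"deltas": [[[-0.0305,0.0445,0],[0,0,0.213]],[[-0.0255,0.0475,0],[0,0,0.213]],[[0.003,0.0295,0.003],[0,0,0.219]],[[0.0065,0.029,0.003],[0,0,0.219]],[[0.0095,0.028,0.003],[0,0,0.219]],[[0.0125,0.027,0.003],[0,0,0.219]],[[0.0155,0.0255,0.003],[0,0,0.219]],[[0.018,0.0235,0.003],[0,0,0.219]],[[0,0,0],[0,0,0]],[[0,0,0],[0,0,0]]]}}

```text
time_s: 22.4
ee_pos: [619.0, 71.2, 214.4]
ee_rot: [180.0, 0.1, 12.6]
force: [-0.9, -0.0, -2.7]
gripper_width: 24.0
gripper_force: 30.0
```

```bash
python3 - <<'E'
from fx import *
p,R=cur();s=state();print(p,s["ee_rot"],s["gripper_width"],s["force"])
t=W((0.0,-0.5,0));print(RF.T@(p-W((0,0,0))))
q,S=plan([(t+[0,0,165],down(yf),3),(t+[0,0,152],down(yf),3)])
c,im=save("wrist","w12")
E
```

```text
[619.04555099  71.20102752 214.44059465] [1.79987599e+02 1.08006631e-01 1.25705015e+01] 23.96219982964626 [-0.8738721  -0.04791371 -2.74319992]
[  0.97258237  -0.32481554 214.44059465]
[[[0.0002,0.0006,0.033],[0.0001,0.0013,0.0029]],[[0.0002,0.0006,0.033],[0.0001,0.0013,0.0029]],[[0.0001,0.0006,0.033],[0.0001,0.0013,0.0029]],[[0.0,0.0,0.0087],[0.0,0.0,0.0]],[[0.0,0.0,0.0087],[0.0,0.0,0.0]],[[0.0,0.0,0.0087],[0.0,0.0,0.0]]]
```

>>> {"api": "send_rows", "payload": {"deltas": [[[0,0.0006,0.033],[0,0.001,0.003]],[[0,0.0006,0.033],[0,0.001,0.003]],[[0,0.0006,0.033],[0,0.001,0.003]],[[0,0,0.0087],[0,0,0]],[[0,0,0.0087],[0,0,0]],[[0,0,0.0087],[0,0,0]],[[0,0,0],[0,0,0]],[[0,0,0],[0,0,0]],[[0,0,0],[0,0,0]]]}}

```text
time_s: 23.35
ee_pos: [620.2, 70.4, 153.5]
ee_rot: [180.0, -0.2, 12.2]
force: [0.2, -0.3, -3.1]
gripper_width: 23.7
gripper_force: 30.0
```

```bash
python3 - <<'E'
from fx import *
p,R=cur();s=state();print(RF.T@(p-W((0,0,0))),s["ee_rot"]-[0,0,yf],s["force"],s["torque"])
E
```

```text
[-6.63591224e-02 -1.24583442e+00  1.53473312e+02] [ 1.79955774e+02 -1.56671905e-01 -1.10068987e-01] [ 0.24404781 -0.2632309  -3.10201512] [0.09946151 0.07946187 0.02270858]
```

Lower 3 mm more, with small corrections.

>>> {"api": "send_rows", "payload": {"deltas": [[[-0.0015,0,0.002],[0,0,0]],[[0,0,0.002],[0,0,0]],[[0,0,0.002],[0,0,0]],[[0,0,0],[0,0,0]],[[0,0,0],[0,0,0]]]}}

```text
time_s: 23.85
ee_pos: [619.6, 70.1, 150.9]
ee_rot: [179.9, -0.2, 12.2]
force: [-0.1, -0.7, 5.9]
gripper_width: 24.1
gripper_force: 30.0
```

```bash
python3 - <<'E'
from fx import *
p,R=cur();s=state();print(RF.T@(p-W((0,0,0))),s["ee_rot"]-[0,0,yf],s["force"],s["torque"])
E
```

```text
[ -0.24366865  -0.63899826 150.87200192] [ 1.79940175e+02 -1.82443839e-01 -1.18723073e-01] [-0.14672012 -0.7048495   5.93945854] [-0.03472086  0.49963435 -0.06476053]
```

>>> {"api": "send_rows", "payload": {"deltas": [[[0,0,0],[0,0,0]],[[0,0,0],[0,0,0]],[[0,0,0],[0,0,0]],[[0,0,0],[0,0,0]],[[0,0,0],[0,0,0]]], "grip": 0.5}}

```text
time_s: 24.35
ee_pos: [619.1, 70.1, 149.6]
ee_rot: [180.0, -0.1, 12.2]
force: [0.7, -0.6, -0.7]
gripper_width: 45.5
gripper_force: 0.0
```

>>> {"api": "send_rows", "payload": {"deltas": [[[0,0,-0.03],[0,0,0]],[[0,0,-0.05],[0,0,0]],[[0,0,-0.07],[0,0,0]],[[0,0,-0.08],[0,0,0]],[[-0.06,0,-0.05],[0,0,0]],[[-0.06,0,-0.05],[0,0,0]],[[-0.04,0,0],[0,0,0]],[[0,0,0],[0,0,0]],[[0,0,0],[0,0,0]],[[0,0,0],[0,0,0]]]}}

```text
time_s: 25.35
ee_pos: [541.3, 53.4, 313.9]
ee_rot: [180.0, -0.1, 12.2]
force: [0.4, -0.2, -0.5]
gripper_width: 46.0
gripper_force: 0.0
```

```bash
python3 - <<'E'
from fx import *
print(cur()[0])
G=[(rect(-13,13,-82,82,130),(0,0,255)),(rect(-12,12,-17,17,176),(0,255,0)),(rect(-5,5,-49,49,112),(0,255,255))]
c,im=save("wrist","w13");c2,im2=save("scene","s13")
q=proj(c,[W((0,0,140))])[0].astype(int);x0,y0=q[0]-65,max(0,q[1]-105);b=(x0,y0,x0+130,y0+210)
E=draw("w13",F,b,f=2.8,model=G)
q=proj(c2,[W((0,0,110))])[0].astype(int);bb=(q[0]-45,q[1]-60,q[0]+45,q[1]+60)
S=draw("s13",F,bb,f=4.4,model=[])
h=min(len(E),len(S));cv2.imwrite("pics/fin.png",np.hstack([E[:h],S[:h]]))
E
```

```text
[541.32639726  53.40848414 313.94835903]
```

View pics/fin.png

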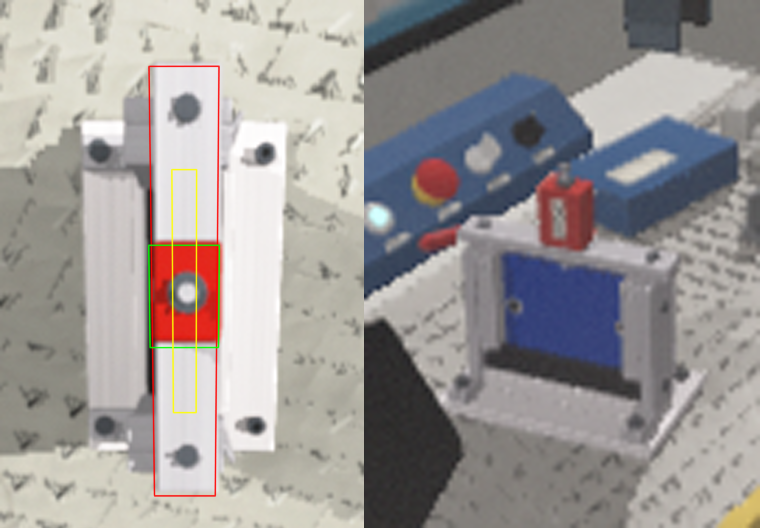

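The picture shows the gauge standing level across both hooks, with the red housing at (185,292) over the middle of the plate. The blue plate is upright under the hooks.

```bash
python3 -c "
from workcell import *
print(job_done())"
```

```text
the job is handed in; nothing more can be done
None
```

The job is handed in at about 25 s: the last pictures show the blue plate upright under both hooks and the red gauge standing level on top of them over the plate's middle, with the gripper clear. I did not measure the shoe and foot travel directly, and did not re-photograph the black plate or the loose tools, though nothing was planned to touch them.

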